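# Index the paper stop on the desk trimmer

### The job

Set the orange paper stop on the paper trimmer: lift it from its grey parking block, put it over the dark rail with its sprung pin in the channel at the red-marked end, and, without lifting it out again, draw it gently along the channel until the pin drops into the hidden index notch. Stop there, do not force it, and let go so that the stop sits flat on the rail by itself; leave the calculator, the sticky notes and the glue stick where they are.

Things in the scene. Friction and masses are not known exactly. Their poses are not given: they have to be found in the camera images.
- trimmer: paper trimmer fixed on the desk: grey board 130x300x12 mm, a dark stop rail 40 mm wide and 300 mm long along its near edge, top 34 mm above the desk. Origin on the desk under the rail's middle; y along the rail, x over the board, z up. Blade rail with a blue head, 49 mm high, at x = 128 mm. The rail is dark, its channel 13 mm wide, 14 mm deep, from y = -85 to 85 mm at x = 0
- channel_start (a point): on the rail-top plane over the channel's centre line, 15 mm inside its red-marked end (trimmer y = -70 mm); axes as the trimmer's. The stop goes in here
- channel_end (a point): like point 15 mm inside the unmarked end (trimmer y = +70 mm). Between the two, its middle anywhere within trimmer y = -40 to 40 mm, black in black, the channel floor has one index notch 12 mm long, 14 mm or more below the floor, with upright walls: a pin that has dropped in cannot slide on
- stop_grip (a point): centre of the black finger grip of the loose orange paper stop (about 0.125 kg). Axes: x across, y along the rail when mounted, z up; a half turn about z is the same. The grip is 22 mm in x and 24 mm in y; it ends 17 mm above this point, and the saddle's upper face is 24 mm below it. When the stop sits flat on the rail this point is 68 mm above the desk
- stop_base (a point): middle of the underside of the stop's saddle (56x40x10 mm), 34 mm below stop_grip; it sits on the rail or block. Two cheeks, inner faces 48 mm apart in x, reach 11 mm lower beside the rail. A steel pin of 8 mm diameter sticks out 22 mm below here and yields 12 mm upward on a spring (2 N, 5 N at 8 mm). Outside the notch it holds the freed stop 8 mm off the rail; in the notch it is fully out
- park_block: fixed grey parking block 36 x 80 x 36 mm, origin under its centre on the desk, with a hole of 16 mm diameter in its top, 30 mm deep; the stop stands on it at the start, its pin in the hole
- calculator: desk calculator 98 x 150 x 23 mm, loose, origin under its centre
- sticky_pad: yellow block of sticky notes 75 x 75 x 28 mm, loose, origin under its centre
- glue_stick: glue stick standing upright, 26 mm diameter, 92 mm high, loose, origin under its centre
There are look-alikes about, which are no part of the job. Leave any purple, turquoise or yellow look-alike of the part that bears stop_grip alone.

How it is judged (in metres and radians):
On the way:
1. the stop is over the rail at the red-marked end of the channel, with its pin in the channel, pressing on its floor (y of stop_grip in the frame of channel_start between -0.018 and 0.022 m and x of stop_grip in the frame of channel_start between -0.008 and 0.008 m and z of stop_grip in the frame of channel_start below 0.0425 m and contact force between stop and trimmer above 0.5 N), for 0.1 s.
At the end, for the whole second after the job is handed in: the stop, released and still, sits flat on the rail (grip centre 66 to 70.5 mm above the desk, tilt under 0.06 rad, in line with the rail within 0.25 rad, within 7 mm of the channel's centre line and between y = -55 and +55 mm), which it can do only with the pin down in the notch (z of stop_grip in the frame of trimmer between 0.066 and 0.0705 m and x of stop_grip in the frame of trimmer between -0.007 and 0.007 m and y of stop_grip in the frame of trimmer between -0.055 and 0.055 m and angle between stop_grip's own z axis and vertical below 0.06 rad and angle between the y axis of stop_grip and the y axis of trimmer, either way round below 0.25 rad and linear speed of stop below 0.01 m/s and contact force between the fingers and stop below 0.05 N); the robot touches nothing.
It fails at once if the pin is forced against the channel or the notch with more than 20 N, or the stop pressed on the trimmer with more than 60 N (contact force between pin and trimmer above 20 N or contact force between stop and trimmer above 60 N).
It fails at once if the stop is lifted out of the channel, or put into it, elsewhere than at the red-marked end (pin tip 0 to 20 mm above the rail top, over the channel more than 30 mm beyond the start point) (y of stop_grip in the frame of channel_start between 0.03 and 0.155 m and x of stop_grip in the frame of channel_start between -0.01 and 0.01 m and z of stop_grip in the frame of channel_start between 0.056 and 0.076 m).
It fails at once if the calculator, sticky notes or glue stick is moved by more than 15 mm (distance of any of calculator, sticky_pad, glue_stick from where it was at the start of the episode above 0.015 m).
It also fails if it takes over 48 s, if anything falls off the work surface, if the arm or the gripper's body presses on something with over 40 N, if the wrist force passes 120 N, or if a joint passes its speed limit or range.

### The arm

A 7-joint arm with a two-finger parallel gripper is mounted at the origin on a cart in front of the work surface, level with it; the furniture and walls round the work are solid. World frame = base frame: x ahead of the robot, y to its left, z up, the work surface at z = 0. Lengths are in mm, angles in rad, forces in N, time in s.
With the tool pointing down it reaches from about 400 to 875 mm from the base axis. Payload 4.4 kg.
Tool frame: the origin (TCP) lies midway between the tips of the shut fingers; the grasp point (between the pads) lies 19 mm behind it; z points along the fingers, y is the line along which they close (so a half turn about z gives the same grasp; the last joint's range is limited). The gripper opens to 85 mm and grips with 20 to 120 N. Pads are 22 mm wide; open, the fingers measure 114 mm over their backs; the gripper's body (76 mm by 85 mm) begins 54 mm behind the grasp point. The pads swing forward as they close: fully open they stand 13 mm farther back than shut.
Start: joints at [1.212, 0.628, 0.038, 1.517, -0.027, 0.996, -0.02], TCP at [187.64, -622.342, 231.313] pointing down, gripper open.
Joint ranges: [-3.06, 3.06], [-0.37, 2.12], [-1.25, 1.32], [0.18, 2.47], [-1.1, 4.24], [0.23, 1.98], [-2.94, 2.94]. Speed limits (rad/s): [2.57, 2.57, 3.14, 3.14, 3.14, 3.14, 3.14].

### API

Orientations are given as [roll, pitch, yaw] about the fixed x, y, z axes, in that order (R = Rz(yaw) Ry(pitch) Rx(roll)).
In Python, from cell import ctrl gives the robot as it stands. The module is installed in compiled form; this text tells all that it offers.
- The arm moves only by the tool step_arm, never from a script. Its argument "commands" is one flat list of numbers, 7 for each row, row after row: the shift along the tool's x, y, z in cm, then the turn, a rotation vector about the tool's x, y, z in rad, then the opening, from 0 (shut) to 1 (fully open). A call has 1 to 10 rows; each row is the pose to reach, as a shift and turn from the pose commanded when the call began, along the tool's axes at that moment; what a row does not reach only later rows make up. A row lasts 1/10 s, in which the tool goes at most 50 mm and 8.59 degrees, less where a joint would pass 70% of its speed; a pose out of reach is approached as far as the arm can. A call with a gripper value outside its range is refused whole. The fingers move at their own pace and stop on an object; the grip force is fixed at half the most. Time passes only in rows, so rows that repeat a pose let the fingers close. It gives the time, the measured TCP pose, the force, the opening and the grip force at its end, in the units of the state.
- ctrl.read_state(): the state, without advancing time (a new reading comes with each control period).
- ctrl.get_image(name): name is "scene" or "top" or "wrist"; returns a dict with "image" (384x512x3 uint8, red, green, blue), "range_z" (384x512 float32, mm along the optical axis (not along the pixel's ray), 0 where there is no reading), "vfov" (degrees; the focal length in pixels is half the picture's height over the tangent of half this angle, whatever the lens; pixels are square), "cx", "cy" (the principal point, pixels), "D" ([k1, k2, p1, p2, k3] as OpenCV has them; the pictures are not rectified), "world_to_cam" (4x4, takes a point from world to camera coordinates). Camera axes: x right, y down, z forward; pixel columns grow to the right and rows downward; lengths in mm; the calibration is good to about 2 mm. A picture is of the moment at which its call begins.
- ctrl.finish_job(): hands the job in; it is judged then, once.
The state is a dict: "clock": time; "qpos": joint angles; "qd": joint speeds; "tau": joint torques, N m; "eef_pos": TCP position; "tool_rot": TCP orientation; "force": force on the tool from outside, world axes, zero at the start; "torque": the same for the moment, N m; "width": finger opening in mm; "gripper_force": force on a finger pad.
Only numpy, scipy, OpenCV 4.12 (cv2) and the standard library are available. Lean on these libraries where they do the work, as an engineer would, in place of code of your own. Each camera call takes 0.05 s, during which the arm holds its last target. There are 200 camera calls.

## Working session

There is one attempt and no reset: what is moved stays moved. The work goes in short steps, Python scripts to look and compute and a tool call to move; the robot and the scene stay as the last step left them, time stands still between calls to the robot, and variables do not carry over. Pictures are saved under pics/ and viewed, at most 10 in all, crops included, and the job is handed in when it is done.

Besides the shell and the picture viewer there is one more tool, called after ">>>" in YAML: its name, and indented under it one key for each argument. step_arm: Moves the arm, as the interface text tells. Its arguments: {"type":"object","properties":{"commands":{"type":"array"}},"required":["commands"]}

```bash
mkdir -p pics
cat > h.py <<'E'
import numpy as np, cv2
from cell import ctrl
def K(d):
    f=d["image"].shape[0]/2/np.tan(np.radians(d["vfov"])/2)
    return np.array([[f,0,d["cx"]],[0,f,d["cy"]],[0,0,1.]])
def rays(d,uv):
    p=cv2.undistortPoints(np.array(uv,float).reshape(-1,1,2),K(d),np.array(d["D"],float)).reshape(-1,2)
    T=np.array(d["world_to_cam"]);R,t=T[:3,:3],T[:3,3]
    return -R.T@t, np.c_[p,np.ones(len(p))]@R
def onplane(d,uv,z):
    c,r=rays(d,uv); return c+r*((z-c[2])/r[:,2])[:,None]
def depthpts(d,uv):
    c,r=rays(d,uv); uv=np.array(uv).astype(int); return c+r*d["range_z"][uv[:,1],uv[:,0]][:,None]
def save(d,n): cv2.imwrite(f"pics/{n}.png",cv2.cvtColor(d["image"],cv2.COLOR_RGB2BGR))
E
python3 - <<'E'
from h import *
import pickle
for n in ("scene","top"):
    d=ctrl.get_image(n);save(d,n+"0");pickle.dump(d,open(n+".pkl","wb"))
    print(n,d["vfov"],d["D"],np.round(d["world_to_cam"],2).tolist())
s=ctrl.read_state();print(s)
E
```

```text
scene 50.59567727175347 [0.04379509 0.         0.         0.         0.        ] [[0.73, -0.69, -0.01, -391.2], [-0.43, -0.45, -0.78, 224.89], [0.53, 0.57, -0.63, 743.97], [0.0, 0.0, 0.0, 1.0]]
top 50.683465381035546 [-0.07330735  0.          0.          0.          0.        ] [[0.02, -1.0, -0.01, -82.48], [-0.99, -0.02, -0.13, 458.31], [0.13, 0.01, -0.99, 1000.7], [0.0, 0.0, 0.0, 1.0]]
{'clock': 0.1, 'qpos': array([ 1.21223996,  0.62927797,  0.03843697,  1.51827889, -0.02700096,
        0.99628721, -0.01999022]), 'qd': array([ 7.67022681e-04, -1.26177665e-03,  1.09666298e-03, -2.51817947e-03,
       -7.67074376e-04,  1.90082849e-03,  4.78868903e-05]), 'tau': array([ 1.39877680e-03, -5.64543056e+01,  1.22976344e+00, -1.93973619e+01,
        1.11758753e-02,  5.44413124e-03,  1.90158869e-05]), 'eef_pos': array([ 187.45565223, -621.79305935,  230.46164567]), 'tool_rot': array([-3.13985898e+00,  1.36070803e-05,  2.92771691e-01]), 'force': array([-0.51366409,  0.04074526, -0.22568605]), 'torque': array([-0.01640447,  0.00819054,  0.04440461]), 'gripper_force': 0.0, 'width': 85.36382988463892}
```

View pics/top0.png

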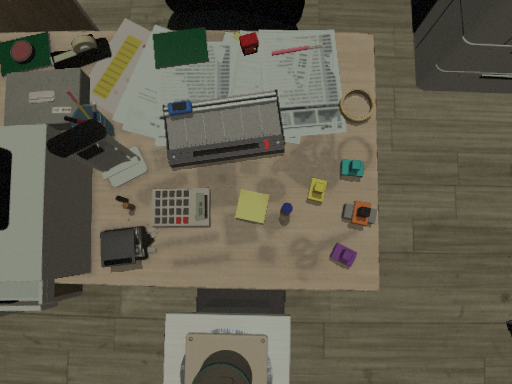

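View pics/scene0.png

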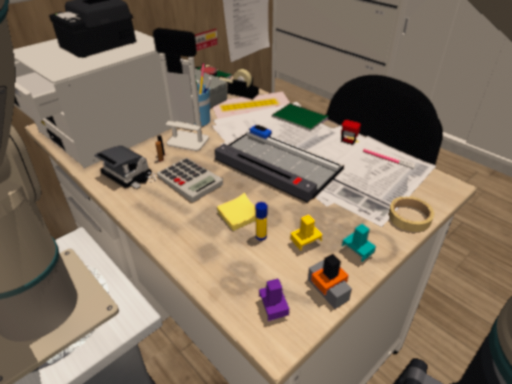

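The top view shows the orange stop with a black grip on a grey block at (362,213). The dark rail runs (168,158)–(283,150), with its red mark at (267,144). Look-alikes are turquoise (352,168), yellow (317,189) and purple (344,255). Only the orange one stands on the grey block with a black grip, so I'll confirm it in a crop.

Run:
```python
from h import *
import pickle
d=pickle.load(open("top.pkl","rb"));s=pickle.load(open("scene.pkl","rb"))
im=cv2.cvtColor(d["image"],cv2.COLOR_RGB2BGR);im2=cv2.cvtColor(s["image"],cv2.COLOR_RGB2BGR)
a=cv2.resize(im[190:240,330:390],None,fx=6,fy=6,interpolation=2);b=cv2.resize(im[90:170,155:295],None,fx=5,fy=5,interpolation=2)[:, :]
c=cv2.resize(im2[245:310,295:365],(360,300),interpolation=2)
W=np.zeros((600,800,3),np.uint8);W[:300,:360]=a[:300,:360];W[:300,400:760]=c
bb=cv2.resize(im[90:170,155:295],(525,300),interpolation=2);W[300:600,:525]=bb
cv2.imwrite("pics/crop.png",W)
for n,D in(("top",d),("scene",s)):
    h=cv2.cvtColor(D["image"],cv2.COLOR_RGB2HSV)
    for nm,lo,hi in(("orange",(5,150,90),(14,255,255)),("red",(0,150,80),(4,255,255)),("red2",(174,150,80),(180,255,255))):
        m=cv2.inRange(h,lo,hi);k,_,st,ce=cv2.connectedComponentsWithStats(m)
        for i in range(1,k):
            if st[i,4]>8: 
                P=depthpts(D,[ce[i]])[0];print(n,nm,st[i].tolist(),ce[i].round(1),P.round())
# top: heights around the stop
uv=np.array([(u,v) for v in range(195,235) for u in range(335,385)])
P=depthpts(d,uv)
g=h2=cv2.cvtColor(d["image"],cv2.COLOR_RGB2GRAY)
for lo,hi in((74,100),(52,66),(28,43)):
    k=(P[:,2]>lo)&(P[:,2]<hi); q=P[k][:,:2].astype(np.float32); print(lo,k.sum(),P[k].mean(0).round(1), cv2.minAreaRect(q))
# rail top
uv=np.array([(u,v) for v in range(85,180) for u in range(155,295)])
P=depthpts(d,uv);k=(P[:,2]>28)&(P[:,2]<40);q=P[k]
r=cv2.minAreaRect(q[:,:2].astype(np.float32));print("rail?",k.sum(),r,q[:,2].mean())
```

```text
top orange [352, 201, 19, 24, 230] [359.7 213. ] [ 408. -316.   81.]
top red [240, 32, 18, 15, 146] [248.3  39.1] [860. -38.  60.]
top red [264, 139, 5, 10, 43] [266.  143.6] [586. -89.  33.]
top red [176, 217, 5, 6, 24] [178.3 219.9] [386. 130.  25.]
top red [183, 217, 5, 6, 26] [185.3 219.5] [388. 113.  25.]
top red2 [248, 37, 7, 3, 9] [250.8  38. ] [864. -44.  59.]
scene orange [208, 38, 6, 3, 9] [210.2  39. ] [941. 698.  93.]
scene orange [346, 138, 7, 3, 10] [348.9 138.9] [870. -33.   2.]
scene orange [156, 141, 5, 15, 36] [157.9 146.3] [412. 251.  49.]
scene orange [311, 267, 37, 28, 487] [327.2 279.6] [ 397. -333.   45.]
scene red [206, 39, 11, 8, 23] [212.2  42.6] [953. 703.  75.]
scene red [197, 47, 7, 3, 9] [200.1  48.1] [893. 703.  68.]
scene red [204, 68, 10, 6, 35] [208.4  69.7] [844. 594.  30.]
scene red [341, 120, 19, 16, 96] [349.6 127.6] [847. -44.  54.]
scene red [344, 138, 9, 5, 18] [347.6 140.2] [861. -35.   2.]
scene red [293, 177, 9, 8, 45] [296.9 180.4] [584. -88.  33.]
scene red [174, 178, 10, 7, 39] [178.6 180.8] [384. 123.  21.]
scene red2 [197, 40, 19, 9, 66] [206.2  43.6] [921. 699.  80.]
scene red2 [345, 120, 16, 9, 63] [352.6 123.8] [863. -42.  58.]
scene red2 [348, 127, 6, 4, 10] [350.  128.7] [844. -48.  53.]
scene red2 [375, 154, 21, 8, 21] [385.  157.3] [ 853. -163.   10.]
74 103 [ 410.9 -325.8   87. ] ((411.54669189453125, -327.218994140625), (24.744783401489258, 22.05780792236328), 77.76593017578125)
52 14 [ 406.  -319.2   59.5] ((404.92584228515625, -319.8202209472656), (23.07139015197754, 10.381256103515625), 39.76232147216797)
28 248 [ 410.2 -324.2   37. ] ((410.34930419921875, -327.4900817871094), (82.716552734375, 55.31830978393555), 80.79398345947266)
rail? 1999 ((626.9329223632812, 24.177520751953125), (160.25567626953125, 301.00738525390625), 9.063986778259277) 34.034053169517314
```

View pics/crop.png

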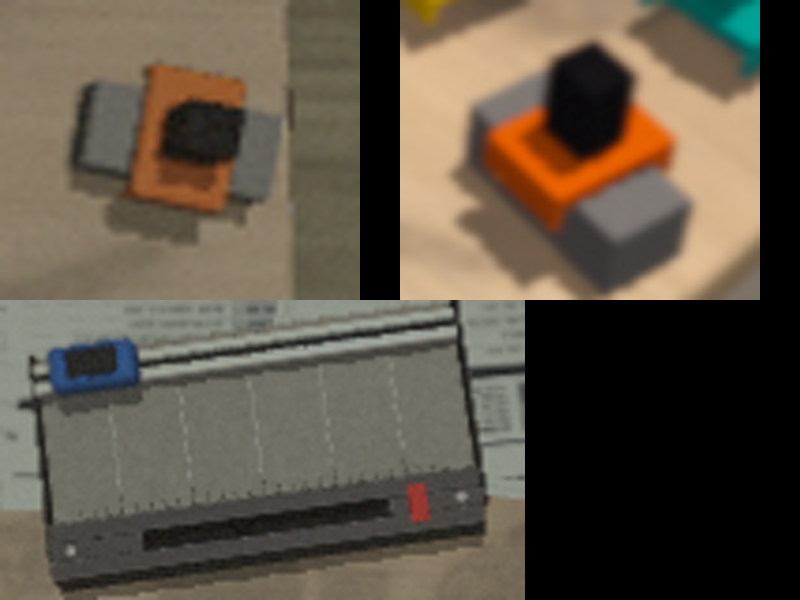

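The crop confirms it: an orange saddle with a black grip at crop (205,130) sits on the grey block. In the bottom panel the red mark at (418,502) is at the right (-y) end of the rail. Next I'll locate the channel and grip precisely.

```bash
cat > rail.py <<'E'
from h import *
def channel(d,c0,yaw,name):
    # rectify the rail-top plane z=34 around c0, 2 px/mm, rows = trimmer x, cols = trimmer y
    S=2;ys=np.arange(-160,160,1/S);xs=np.arange(-30,30,1/S)
    Y,X=np.meshgrid(ys,xs);R=np.array([[np.cos(yaw),-np.sin(yaw)],[np.sin(yaw),np.cos(yaw)]])
    W=np.c_[np.c_[X.ravel(),Y.ravel()]@R.T+c0,np.full(X.size,34.)]
    T=np.array(d["world_to_cam"]);r,_=cv2.Rodrigues(T[:3,:3])
    p,_=cv2.projectPoints(W,r,T[:3,3],K(d),np.array(d["D"],float))
    p=p.reshape(*X.shape,2).astype(np.float32)
    o=cv2.remap(d["image"],p[...,0],p[...,1],cv2.INTER_CUBIC);cv2.imwrite(f"pics/{name}.png",o[::-1,:,::-1])
    return o,xs,ys
def edges(o,xs,ys):
    g=cv2.GaussianBlur(o,(0,0),1).astype(float).mean(2)
    band=lambda a,b:(ys>a)&(ys<b)
    for a,b in((-75,-45),(-45,-15),(-15,15),(15,45),(45,75)):
        pr=g[:,band(a,b)].mean(1);gr=np.gradient(pr);k=abs(xs)<14
        lo=xs[k][gr[k].argmin()];hi=xs[k][gr[k].argmax()];print("band",a,b,"ch x",lo,hi,"mid",(lo+hi)/2)
    pr=g[abs(xs)<3].mean(0);gr=np.gradient(pr)
    k=abs(ys+85)<20;k2=abs(ys-85)<20
    print("ends",ys[k][gr[k].argmin()],ys[k2][gr[k2].argmax()])
    print("contrast",g[abs(xs)<3][:,abs(ys)<70].mean().round(1),g[abs(abs(xs)-13)<3][:,abs(ys)<70].mean().round(1))
E
python3 - <<'E'
from rail import *
import pickle
d=pickle.load(open("top.pkl","rb"));s=pickle.load(open("scene.pkl","rb"))
yaw=np.radians(9.06)
# rail middle guess: rect centre (626.9,24.2), half 80 -> near edge, +20
u=np.array([np.cos(yaw),np.sin(yaw)]);c0=np.array([626.93,24.18])-60.1*u;print("c0",c0)
for n,D in(("top",d),("scene",s)): print(n);edges(*channel(D,c0,yaw,"rect_"+n))
# grip: top plane z depth from top view, black pixels at z>74 (block 36+34+17=87)
for n,D,b in(("top",d,(335,195,385,235)),("scene",s,(310,245,360,300))):
    uv=np.array([(x,y) for y in range(b[1],b[3]) for x in range(b[0],b[2])]);P=depthpts(D,uv)
    k=abs(P[:,2]-87)<4;q=P[k];print(n,k.sum(),cv2.minAreaRect(q[:,:2].astype(np.float32)),q.mean(0).round(1))
E
python3 -c "
import cv2,numpy as np
a=cv2.imread('pics/rect_top.png');b=cv2.imread('pics/rect_scene.png');cv2.imwrite('pics/rr.png',np.vstack([a,b]))"
```

```text
c0 [567.57980873  14.7161321 ]
top
band -75 -45 ch x -5.5 8.5 mid 1.5
band -45 -15 ch x -5.0 8.5 mid 1.75
band -15 15 ch x -5.0 8.5 mid 1.75
band 15 45 ch x -5.0 8.5 mid 1.75
band 45 75 ch x -5.0 8.5 mid 1.75
ends -85.5 85.0
contrast 28.2 69.5
scene
band -75 -45 ch x -6.5 4.0 mid -1.25
band -45 -15 ch x -6.0 3.5 mid -1.25
band -15 15 ch x -6.5 3.5 mid -1.5
band 15 45 ch x -6.5 4.0 mid -1.25
band 45 75 ch x -6.0 3.5 mid -1.25
ends -85.0 82.5
contrast 19.7 71.5
top 87 ((411.5387878417969, -327.2715148925781), (24.620893478393555, 22.055776596069336), 77.6817398071289) [ 411.1 -326.8   87.6]
scene 136 ((409.4229736328125, -329.0715026855469), (24.170507431030273, 21.290851593017578), 78.1177978515625) [ 408.8 -329.7   86.4]
```

View pics/rr.png

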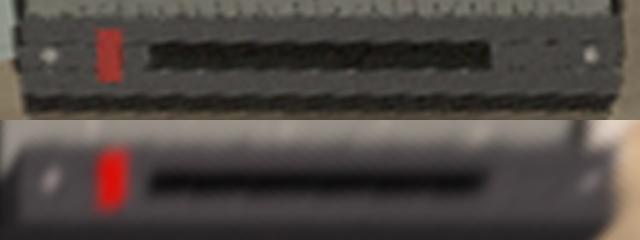

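Rectified views: the red mark is at (109,55) and the channel runs (150–490,55) and (150–482,180). The ends fall at ±85 mm, so the length fits. The rail yaw is 9.06°, and x is uncertain by about ±1.5 mm, which the wrist camera can settle. Moving above the stop now.

>>> step_arm:
  commands: [29.8, -21.7, 6, 0, 0, 0.48, 1, 29.8, -21.7, 6, 0, 0, 0.48, 1, 29.8, -21.7, 6, 0, 0, 0.48, 1, 29.8, -21.7, 6, 0, 0, 0.48, 1, 29.8, -21.7, 6, 0, 0, 0.48, 1, 29.8, -21.7, 6, 0, 0, 0.48, 1, 29.8, -21.7, 6, 0, 0, 0.48, 1, 29.8, -21.7, 6, 0, 0, 0.48, 1, 29.8, -21.7, 6, 0, 0, 0.48, 1, 29.8, -21.7, 6, 0, 0, 0.48, 1]

```text
clock: 1.1
eef_pos: [410.2, -328.5, 171.1]
tool_rot: [3.141, 0.001, -0.186]
force: [-0.3, -0.2, -0.6]
width: 85.2
gripper_force: 0.0
```

Run:
```python
from h import *
d=ctrl.get_image("wrist");save(d,"w1");print(d["vfov"],d["D"])
T=np.array(d["world_to_cam"]);print("cam",(-T[:3,:3].T@T[:3,3]).round(1))
uv=np.array([(x,y) for y in range(0,384,2) for x in range(0,512,2)]);P=depthpts(d,uv);ok=d["range_z"][uv[:,1],uv[:,0]]>0
near=np.hypot(P[:,0]-410,P[:,1]+328)<60
for z in(87,46,36):
    k=ok&near&(abs(P[:,2]-z)<3);q=P[k];
    if k.sum()>5:print(z,k.sum(),cv2.minAreaRect(q[:,:2].astype(np.float32)),q.mean(0).round(1))
```

```text
60.40334433497869 [-0.01264295  0.          0.          0.          0.        ]
cam [ 483.7 -342.3  312.9]
87 214 ((410.4565734863281, -329.469482421875), (22.060672760009766, 20.230754852294922), 79.18579864501953) [ 410.7 -329.4   86.1]
46 436 ((410.75372314453125, -329.520263671875), (39.91184997558594, 54.435089111328125), 79.57160949707031) [ 417.6 -330.9   45.2]
36 465 ((415.3927917480469, -329.86065673828125), (79.91931915283203, 46.190345764160156), 81.28898620605469) [ 411.4 -329.2   35.3]
```

View pics/w1.png

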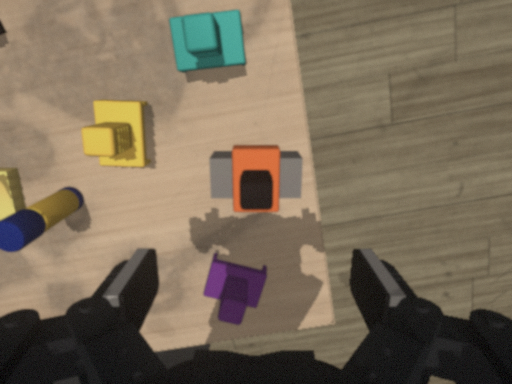

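The wrist view shows the orange stop at (257,180), square to the gripper and centred to 1 mm. Descending and gripping.

>>> step_arm:
  commands: [0.05, 0.08, 4, 0, 0, -0.008, 1, 0.05, 0.08, 8, 0, 0, -0.008, 1, 0.05, 0.08, 10, 0, 0, -0.008, 1, 0.05, 0.08, 11.8, 0, 0, -0.008, 1, 0.05, 0.08, 11.8, 0, 0, -0.008, 1, 0.05, 0.08, 11.8, 0, 0, -0.008, 0, 0.05, 0.08, 11.8, 0, 0, -0.008, 0, 0.05, 0.08, 11.8, 0, 0, -0.008, 0, 0.05, 0.08, 11.8, 0, 0, -0.008, 0, 0.05, 0.08, 11.8, 0, 0, -0.008, 0]

```text
clock: 2.15
eef_pos: [411.2, -329.9, 54.3]
tool_rot: [3.141, -0.002, -0.179]
force: [-0.7, 0.2, 5.2]
width: 23.4
gripper_force: 59.5
```

>>> step_arm:
  commands: [0, 0, 0, 0, 0, 0, 0, 0, 0, 0, 0, 0, 0, 0, 0, 0, 0, 0, 0, 0, 0]

```text
clock: 2.45
eef_pos: [411.2, -329.9, 54.3]
tool_rot: [3.141, -0.001, -0.179]
force: [0.0, 0.3, 5.8]
width: 23.1
gripper_force: 59.6
```

>>> step_arm:
  commands: [0, 0, -2, 0, 0, 0, 0, 0, 0, -5, 0, 0, 0, 0, 0, 0, -9, 0, 0, 0, 0, 0, 0, -13, 0, 0, 0, 0, 0, 0, -13, 0, 0, 0, 0, 0.3, -4, -13, 0, 0, -0.05, 0, 0.6, -8, -13, 0, 0, -0.1, 0, 0.9, -12, -13, 0, 0, -0.15, 0, 1.2, -16, -13, 0, 0, -0.2, 0, 1.5, -20, -13, 0, 0, -0.25, 0]

```text
clock: 3.45
eef_pos: [460.7, -133.5, 182.8]
tool_rot: [-3.141, 0.001, 0.073]
force: [0.5, 0.6, -1.7]
width: 23.0
gripper_force: 59.3
```

>>> step_arm:
  commands: [0.6, -4, 0, 0, 0, -0.03, 0, 0.5, -8, 0, 0, 0, -0.06, 0, -0.2, -12, 0, 0, 0, -0.087, 0, -2.3, -14.3, 0, 0, 0, -0.087, 0, -2.3, -14.3, 0, 0, 0, -0.087, 0, -2.3, -14.3, 0, 0, 0, -0.087, 0]

```text
clock: 4.05
eef_pos: [427.5, 6.1, 183.0]
tool_rot: [3.142, 0.001, 0.159]
force: [-0.5, -0.3, -1.7]
width: 23.4
gripper_force: 59.4
```

Run:
```python
from rail import *
s=ctrl.read_state();print(s["eef_pos"].round(1),s["tool_rot"].round(3),s["force"].round(1),s["width"])
d=ctrl.get_image("wrist");save(d,"w2")
yaw=np.radians(9.06);c0=np.array([567.6,14.7]);o=channel(d,c0,yaw,"rect_w");edges(*o)
```

```text
[427.5   6.1 183. ] [3.142e+00 1.000e-03 1.590e-01] [-0.5 -0.3 -1.7] 23.363345534204807
band -75 -45 ch x -7.0 -13.5 mid -10.25
band -45 -15 ch x -7.0 -13.5 mid -10.25
band -15 15 ch x -7.0 -3.5 mid -5.25
band 15 45 ch x -7.0 -11.5 mid -9.25
band 45 75 ch x -7.0 -4.0 mid -5.5
ends -86.5 82.5
contrast 14.7 40.2
```

View pics/w2.png

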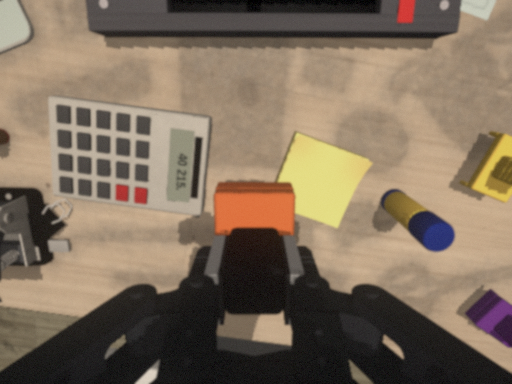

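The wrist view shows the stop held square in the fingers at (255,240). The rail is only half in frame, at the top, because I stopped 70 mm short in x. Moving forward for a proper view of the channel.

>>> step_arm:
  commands: [3.5, 1, 0, 0, 0, 0, 0, 7, 2, 0, 0, 0, 0, 0, 7, 2, 0, 0, 0, 0, 0, 7, 2, 0, 0, 0, 0, 0]

```text
clock: 4.5
eef_pos: [500.8, -4.6, 182.8]
tool_rot: [3.141, 0.001, 0.155]
force: [-1.8, 0.5, -1.4]
width: 23.3
gripper_force: 59.4
```

Run:
```python
from rail import *
s=ctrl.read_state();print(s["eef_pos"].round(1),s["tool_rot"].round(3),s["force"].round(1))
d=ctrl.get_image("wrist");save(d,"w3")
yaw=np.radians(9.06);c0=np.array([567.6,14.7]);o=channel(d,c0,yaw,"rect_w");edges(*o)
# orange saddle top face of held stop (depth): relative to TCP
h=cv2.cvtColor(d["image"],cv2.COLOR_RGB2HSV);m=cv2.inRange(h,(3,150,60),(16,255,255));v,u=np.nonzero(m)
P=depthpts(d,np.c_[u,v]);k=(d["range_z"][v,u]>0)&(P[:,2]>150);q=P[k];print("saddle",k.sum(),np.median(q,0).round(1))
zt=np.percentile(q[:,2],90);q=q[abs(q[:,2]-zt)<3]
R=np.array([[np.cos(yaw),np.sin(yaw)],[-np.sin(yaw),np.cos(yaw)]]);t=(q[:,:2]-s["eef_pos"][:2])@R.T
print("z",zt,"rel TCP x",np.percentile(t[:,0],[1,99]).round(1),"y",np.percentile(t[:,1],[1,99]).round(1))
```

```text
[500.8  -4.6 182.8] [3.141e+00 1.000e-03 1.550e-01] [-1.8  0.5 -1.4]
band -75 -45 ch x -7.5 5.5 mid -1.0
band -45 -15 ch x -7.5 5.5 mid -1.0
band -15 15 ch x -7.0 5.5 mid -0.75
band 15 45 ch x -7.0 5.5 mid -0.75
band 45 75 ch x -7.0 5.5 mid -0.75
ends -86.0 83.0
contrast 31.8 100.1
saddle 3814 [519.9  -1.3 173.5]
z 174.51716301850624 rel TCP x [ 5.5 26.8] y [-19.   19.1]
```

View pics/rect_w.png

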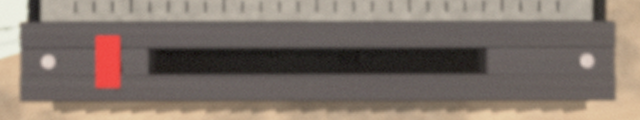

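The rectified wrist view shows a clean channel, 13 mm wide, at (150–486,60), with the red mark at (107,60). Centre and ends agree with the size given. Moving over channel_start.

>>> step_arm:
  commands: [3.5, 3.2, 0, 0, 0, 0, 0, 6.9, 6.3, 0, 0, 0, -0.003, 0, 6.9, 6.3, 0, 0, 0, -0.003, 0, 6.9, 6.3, 3, 0, 0, -0.003, 0, 6.9, 6.3, 6, 0, 0, -0.003, 0, 6.9, 6.3, 9, 0, 0, -0.003, 0, 6.9, 6.3, 10.2, 0, 0, -0.003, 0, 6.9, 6.3, 10.2, 0, 0, -0.003, 0, 6.9, 6.3, 10.2, 0, 0, -0.003, 0]

```text
clock: 5.45
eef_pos: [578.7, -54.6, 82.2]
tool_rot: [3.141, -0.001, 0.161]
force: [0.5, -0.1, -0.9]
width: 23.4
gripper_force: 59.5
```

```bash
cat > st.py <<'E'
from h import *
s=ctrl.read_state();yaw=0.1578;c0=np.array([567.6,14.7]);u=np.array([np.cos(yaw),np.sin(yaw)]);v=np.array([-u[1],u[0]])
c=c0-0.85*u-1.5*v;r=s["eef_pos"][:2]-c
print("TCP in trimmer",(r@u).round(2),(r@v).round(2),"z",s["eef_pos"][2].round(2),"rot",s["tool_rot"].round(4),"F tr",(s["force"][:2]@u).round(2),(s["force"][:2]@v).round(2),s["force"][2].round(2),"t",s["clock"])
E
python3 st.py
```

```text
TCP in trimmer 0.9 -68.67 z 82.21 rot [ 3.1413e+00 -1.0000e-03  1.6060e-01] F tr 0.45 -0.18 -0.87 t 5.45
```

>>> step_arm:
  commands: [0, 0, 0.4, 0, 0, 0, 0, 0, 0, 0.8, 0, 0, 0, 0, 0, 0, 1.2, 0, 0, 0, 0, 0, 0, 1.5, 0, 0, 0, 0, 0, 0, 1.7, 0, 0, 0, 0, 0, 0, 1.7, 0, 0, 0, 0]

```text
clock: 6.05
eef_pos: [578.1, -54.4, 64.0]
tool_rot: [-3.141, 0.001, 0.161]
force: [-0.2, -0.2, -1.2]
width: 22.9
gripper_force: 59.5
```

```bash
python3 st.py
```

```text
TCP in trimmer 0.35 -68.41 z 63.97 rot [-3.1415e+00  6.0000e-04  1.6070e-01] F tr -0.21 -0.13 -1.17 t 6.05
```

>>> step_arm:
  commands: [0, 0, 0.3, 0, 0, 0, 0, 0, 0, 0.6, 0, 0, 0, 0, 0, 0, 0.9, 0, 0, 0, 0, 0, 0, 0.9, 0, 0, 0, 0, 0, 0, 0.9, 0, 0, 0, 0, 0, 0, 0.9, 0, 0, 0, 0]

```text
clock: 6.65
eef_pos: [578.6, -54.5, 55.6]
tool_rot: [3.141, -0.001, 0.161]
force: [-0.6, 0.5, 2.4]
width: 23.4
gripper_force: 59.9
```

```bash
python3 st.py
```

```text
TCP in trimmer 0.88 -68.58 z 55.61 rot [ 3.1414e+00 -7.0000e-04  1.6070e-01] F tr -0.5 0.58 2.39 t 6.65
```

Pin in channel, spring pressing with about 3.7 N. Drawing along the channel; the first 24 mm cannot hold the notch.

>>> step_arm:
  commands: [0, -0.2, 0.08, 0, 0, 0, 0, 0, -0.5, 0.08, 0, 0, 0, 0, 0, -0.8, 0.08, 0, 0, 0, 0, 0, -1.2, 0.08, 0, 0, 0, 0, 0, -1.6, 0.08, 0, 0, 0, 0, 0, -1.9, 0.08, 0, 0, 0, 0, 0, -2.2, 0.08, 0, 0, 0, 0, 0, -2.4, 0.08, 0, 0, 0, 0, 0, -2.4, 0.08, 0, 0, 0, 0]

```text
clock: 7.55
eef_pos: [574.4, -30.0, 54.5]
tool_rot: [-3.141, 0.0, 0.161]
force: [-0.8, -0.5, 2.5]
width: 23.4
gripper_force: 60.0
```

```bash
python3 st.py
```

```text
TCP in trimmer 0.55 -43.76 z 54.51 rot [-3.1411e+00  1.0000e-04  1.6140e-01] F tr -0.87 -0.33 2.49 t 7.55
```

>>> step_arm:
  commands: [0, -0.1, 0, 0, 0, 0, 0, 0, -0.2, 0, 0, 0, 0, 0, 0, -0.3, 0, 0, 0, 0, 0, 0, -0.4, 0, 0, 0, 0, 0, 0, -0.4, 0, 0, 0, 0, 0]

```text
clock: 8.05
eef_pos: [573.8, -26.6, 54.5]
tool_rot: [-3.141, -0.0, 0.161]
force: [0.5, -2.5, 3.0]
width: 23.4
gripper_force: 60.1
```

>>> step_arm:
  commands: [0, -0.1, 0, 0, 0, 0, 0, 0, -0.2, 0, 0, 0, 0, 0, 0, -0.3, 0, 0, 0, 0, 0, 0, -0.4, 0, 0, 0, 0, 0, 0, -0.4, 0, 0, 0, 0, 0]

```text
clock: 8.55
eef_pos: [573.2, -22.5, 54.5]
tool_rot: [-3.141, 0.0, 0.161]
force: [0.4, -1.6, 3.1]
width: 23.2
gripper_force: 60.1
```

>>> step_arm:
  commands: [0, -0.1, 0, 0, 0, 0, 0, 0, -0.2, 0, 0, 0, 0, 0, 0, -0.3, 0, 0, 0, 0, 0, 0, -0.4, 0, 0, 0, 0, 0, 0, -0.4, 0, 0, 0, 0, 0]

```text
clock: 9.05
eef_pos: [572.5, -18.6, 54.5]
tool_rot: [-3.141, 0.0, 0.161]
force: [0.3, -2.0, 2.8]
width: 23.0
gripper_force: 60.1
```

>>> step_arm:
  commands: [0, -0.1, 0, 0, 0, 0, 0, 0, -0.2, 0, 0, 0, 0, 0, 0, -0.3, 0, 0, 0, 0, 0, 0, -0.4, 0, 0, 0, 0, 0, 0, -0.4, 0, 0, 0, 0, 0]

```text
clock: 9.55
eef_pos: [571.9, -14.6, 54.5]
tool_rot: [-3.141, 0.0, 0.161]
force: [-0.2, -2.2, 2.8]
width: 23.2
gripper_force: 60.1
```

>>> step_arm:
  commands: [0, -0.1, 0, 0, 0, 0, 0, 0, -0.2, 0, 0, 0, 0, 0, 0, -0.3, 0, 0, 0, 0, 0, 0, -0.4, 0, 0, 0, 0, 0, 0, -0.4, 0, 0, 0, 0, 0]

```text
clock: 10.05
eef_pos: [571.2, -10.7, 54.5]
tool_rot: [-3.141, 0.0, 0.161]
force: [0.3, -3.5, 3.7]
width: 22.9
gripper_force: 60.1
```

>>> step_arm:
  commands: [0, -0.1, 0, 0, 0, 0, 0, 0, -0.2, 0, 0, 0, 0, 0, 0, -0.3, 0, 0, 0, 0, 0, 0, -0.4, 0, 0, 0, 0, 0, 0, -0.4, 0, 0, 0, 0, 0]

```text
clock: 10.55
eef_pos: [570.6, -6.7, 54.5]
tool_rot: [-3.141, 0.0, 0.161]
force: [0.6, -2.3, 2.4]
width: 23.3
gripper_force: 60.1
```

>>> step_arm:
  commands: [0, -0.1, 0, 0, 0, 0, 0, 0, -0.2, 0, 0, 0, 0, 0, 0, -0.3, 0, 0, 0, 0, 0, 0, -0.4, 0, 0, 0, 0, 0, 0, -0.4, 0, 0, 0, 0, 0]

```text
clock: 11.05
eef_pos: [570.0, -2.8, 54.5]
tool_rot: [-3.141, 0.0, 0.161]
force: [0.3, -1.5, 2.6]
width: 23.2
gripper_force: 60.1
```

>>> step_arm:
  commands: [0, -0.1, 0, 0, 0, 0, 0, 0, -0.2, 0, 0, 0, 0, 0, 0, -0.3, 0, 0, 0, 0, 0, 0, -0.4, 0, 0, 0, 0, 0, 0, -0.4, 0, 0, 0, 0, 0]

```text
clock: 11.55
eef_pos: [569.3, 1.1, 54.5]
tool_rot: [-3.141, 0.0, 0.161]
force: [0.5, -2.5, 2.9]
width: 23.0
gripper_force: 60.1
```

>>> step_arm:
  commands: [0, -0.1, 0, 0, 0, 0, 0, 0, -0.2, 0, 0, 0, 0, 0, 0, -0.3, 0, 0, 0, 0, 0, 0, -0.4, 0, 0, 0, 0, 0, 0, -0.4, 0, 0, 0, 0, 0]

```text
clock: 12.05
eef_pos: [568.7, 5.1, 54.5]
tool_rot: [-3.141, 0.0, 0.161]
force: [0.6, -2.6, 3.5]
width: 23.0
gripper_force: 60.1
```

>>> step_arm:
  commands: [0, -0.1, 0, 0, 0, 0, 0, 0, -0.2, 0, 0, 0, 0, 0, 0, -0.3, 0, 0, 0, 0, 0, 0, -0.4, 0, 0, 0, 0, 0, 0, -0.4, 0, 0, 0, 0, 0]

```text
clock: 12.55
eef_pos: [568.1, 9.0, 54.5]
tool_rot: [-3.141, 0.0, 0.161]
force: [0.6, -2.3, 3.1]
width: 23.0
gripper_force: 60.1
```

>>> step_arm:
  commands: [0, -0.1, 0, 0, 0, 0, 0, 0, -0.2, 0, 0, 0, 0, 0, 0, -0.3, 0, 0, 0, 0, 0, 0, -0.4, 0, 0, 0, 0, 0, 0, -0.4, 0, 0, 0, 0, 0]

```text
clock: 13.05
eef_pos: [567.4, 13.0, 54.5]
tool_rot: [-3.141, 0.0, 0.161]
force: [-0.6, -1.4, 2.9]
width: 23.1
gripper_force: 60.1
```

>>> step_arm:
  commands: [0, -0.1, 0, 0, 0, 0, 0, 0, -0.2, 0, 0, 0, 0, 0, 0, -0.3, 0, 0, 0, 0, 0, 0, -0.4, 0, 0, 0, 0, 0, 0, -0.4, 0, 0, 0, 0, 0]

```text
clock: 13.55
eef_pos: [566.8, 17.0, 54.5]
tool_rot: [-3.141, 0.0, 0.161]
force: [-0.2, -2.4, 2.0]
width: 23.2
gripper_force: 60.1
```

>>> step_arm:
  commands: [0, -0.1, 0, 0, 0, 0, 0, 0, -0.2, 0, 0, 0, 0, 0, 0, -0.3, 0, 0, 0, 0, 0, 0, -0.4, 0, 0, 0, 0, 0, 0, -0.4, 0, 0, 0, 0, 0]

```text
clock: 14.05
eef_pos: [566.1, 20.9, 54.5]
tool_rot: [-3.141, 0.0, 0.161]
force: [0.7, -1.9, 3.0]
width: 23.3
gripper_force: 60.1
```

>>> step_arm:
  commands: [0, -0.1, 0, 0, 0, 0, 0, 0, -0.2, 0, 0, 0, 0, 0, 0, -0.3, 0, 0, 0, 0, 0, 0, -0.4, 0, 0, 0, 0, 0, 0, -0.4, 0, 0, 0, 0, 0]

```text
clock: 14.55
eef_pos: [565.5, 24.9, 54.5]
tool_rot: [-3.141, 0.0, 0.161]
force: [0.4, -2.6, 3.4]
width: 23.2
gripper_force: 60.1
```

>>> step_arm:
  commands: [0, -0.1, 0, 0, 0, 0, 0, 0, -0.2, 0, 0, 0, 0, 0, 0, -0.3, 0, 0, 0, 0, 0, 0, -0.4, 0, 0, 0, 0, 0, 0, -0.4, 0, 0, 0, 0, 0]

```text
clock: 15.05
eef_pos: [564.2, 29.4, 54.1]
tool_rot: [-3.141, 0.001, 0.162]
force: [-0.1, -0.5, -1.2]
width: 23.1
gripper_force: 61.5
```

Fz fell from +3 to -1.2 N, the free-hanging value, and the side drag vanished, so the pin is down. Lowering gently, then releasing.

>>> step_arm:
  commands: [0, 0, 0.07, 0, 0, 0, 0, 0, 0, 0.14, 0, 0, 0, 0, 0, 0, 0.14, 0, 0, 0, 0, 0, 0, 0.14, 0, 0, 0, 0]

```text
clock: 15.45
eef_pos: [564.9, 28.5, 53.1]
tool_rot: [-3.142, 0.0, 0.161]
force: [-0.4, 0.7, -2.0]
width: 23.7
gripper_force: 61.5
```

>>> step_arm:
  commands: [0, 0, 0, 0, 0, 0, 0.4, 0, 0, 0, 0, 0, 0, 0.7, 0, 0, 0, 0, 0, 0, 1, 0, 0, 0, 0, 0, 0, 1, 0, 0, 0, 0, 0, 0, 1, 0, 0, 0, 0, 0, 0, 1]

```text
clock: 16.05
eef_pos: [564.9, 28.5, 53.1]
tool_rot: [3.142, -0.0, 0.161]
force: [-0.4, -0.5, -0.1]
width: 85.3
gripper_force: 0.0
```

>>> step_arm:
  commands: [0, 0, -1, 0, 0, 0, 1, 0, 0, -3, 0, 0, 0, 1, 0, 0, -6, 0, 0, 0, 1, 0, 0, -10, 0, 0, 0, 1, 0, 0, -12, 0, 0, 0, 1, 0, 0, -12, 0, 0, 0, 1, 0, 0, -12, 0, 0, 0, 1]

```text
clock: 16.75
eef_pos: [564.9, 28.5, 173.8]
tool_rot: [-3.142, -0.001, 0.161]
force: [-0.6, -0.2, -0.2]
width: 85.6
gripper_force: 0.0
```

```bash
python3 st.py
python3 - <<'E'
from h import *
d=ctrl.get_image("wrist");save(d,"w4")
yaw=0.158;u=np.array([np.cos(yaw),np.sin(yaw)]);v=np.array([-u[1],u[0]]);c=np.array([567.6,14.7])-0.85*u-1.5*v
uv=np.array([(x,y) for y in range(0,384,2) for x in range(0,512,2)]);P=depthpts(d,uv);r=P[:,:2]-c
k=(P[:,2]>70)&(abs(r@u)<30)&(abs(r@v-15)<30)&(P[:,2]<110);q=P[k]
print(k.sum(),"top z pct",np.percentile(q[:,2],[20,50,80]).round(1),"xy",((q[:,:2]-c).mean(0)@u).round(1),((q[:,:2]-c).mean(0)@v).round(1))
k=(P[:,2]>34)&(abs(P[:,2]-45)<6)&(abs(r@u)<35)&(abs(r@v-15)<30);print("saddle z",np.median(P[k,2]),k.sum())
k=(abs(r@u)<20)&(abs(r@u)>9)&(abs(r@v+30)<20);print("rail z",np.median(P[k,2]))
E
```

```text
TCP in trimmer 0.38 15.59 z 173.83 rot [-3.1416e+00 -1.1000e-03  1.6080e-01] F tr -0.61 -0.12 -0.15 t 16.75
259 top z pct [82.1 83.9 84.6] xy 1.2 15.9
saddle z 43.283534747913194 406
rail z 240.77491768878212
```

View pics/w4.png

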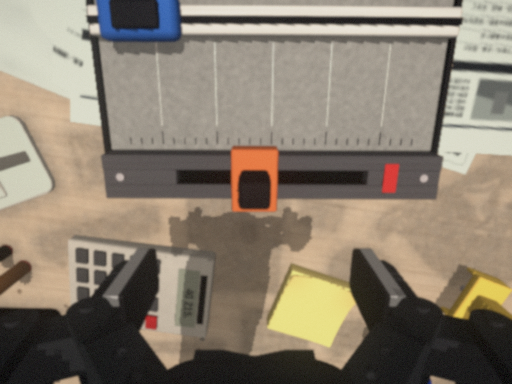

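The stop stands square on the rail at (255,180), free of the fingers. The grip top measures about 84 mm, where flat is 85 and undropped 93, so it is seated.

```bash
python3 -c "
from cell import ctrl
print(ctrl.finish_job())"
```

```text
the job is handed in; nothing more can be done
None
```

The orange stop was drawn from the red-marked end until its pin dropped into the index notch at about y = +16 mm, then released; it measures flat on the rail, and the job was handed in at about 17 s of the 48 s (no verdict was returned).

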